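# Putting the club pawns away and clicking the table counter

## Task

Put this table's pawns away for the night: stand every pale ash pawn upright in the deep canister with the pale band and every dark pawn upright in the one with the dark band, lowering each one to the bottom before you let go of it. When all are away, click the counter on with its plunger until the red face of the drum is uppermost between the brass pointers, without touching the drum itself. Leave the king, cup, saucer and bookend where they are.

Things in the scene. Friction and masses are not known exactly. Their poses are not given: they have to be found in the camera images.
- canister_ash: fixed deep narrow open-topped galvanised canister with a pale ash-coloured band round its top and a floor lining of the same colour: outside 90 mm (its x) by 206 mm (its y) by 115 mm high, walls and floor 3 mm, inside 84 x 200 mm and 112 mm deep. Room for three pawns in a row along its y; a wide-open hand does not fit inside, nearly closed fingers do. Origin at the centre of the underside, z up.
- canister_dark: fixed deep narrow open-topped galvanised canister with a dark brown band round its top and a floor lining of the same colour: outside 90 mm (its x) by 206 mm (its y) by 115 mm high, walls and floor 3 mm, inside 84 x 200 mm and 112 mm deep. Room for three pawns in a row along its y; a wide-open hand does not fit inside, nearly closed fingers do. Origin at the centre of the underside, z up.
- pawn_ash1: one of up to three pale ash turned pawns (any may be absent), standing on the table: 95 mm tall, about 130 g; round foot 48 mm across and 12 mm thick, thin stem 16 mm, straight-sided round head 28 mm across from 70 to 92 mm above the foot (grip it here). Origin at the centre of the underside, z up its axis. Belongs in canister_ash (pale band).
- pawn_ash2: one of up to three pale ash turned pawns (any may be absent), standing on the table: 95 mm tall, about 130 g; round foot 48 mm across and 12 mm thick, thin stem 16 mm, straight-sided round head 28 mm across from 70 to 92 mm above the foot (grip it here). Origin at the centre of the underside, z up its axis. Belongs in canister_ash (pale band).
- pawn_ash3: one of up to three pale ash turned pawns (any may be absent), standing on the table: 95 mm tall, about 130 g; round foot 48 mm across and 12 mm thick, thin stem 16 mm, straight-sided round head 28 mm across from 70 to 92 mm above the foot (grip it here). Origin at the centre of the underside, z up its axis. Belongs in canister_ash (pale band).
- pawn_dark1: one of up to three dark-stained turned pawns (any may be absent), standing on the table: 95 mm tall, about 130 g; round foot 48 mm across and 12 mm thick, thin stem 16 mm, straight-sided round head 28 mm across from 70 to 92 mm above the foot (grip it here). Origin at the centre of the underside, z up its axis. Belongs in canister_dark (dark band).
- pawn_dark2: one of up to three dark-stained turned pawns (any may be absent), standing on the table: 95 mm tall, about 130 g; round foot 48 mm across and 12 mm thick, thin stem 16 mm, straight-sided round head 28 mm across from 70 to 92 mm above the foot (grip it here). Origin at the centre of the underside, z up its axis. Belongs in canister_dark (dark band).
- pawn_dark3: one of up to three dark-stained turned pawns (any may be absent), standing on the table: 95 mm tall, about 130 g; round foot 48 mm across and 12 mm thick, thin stem 16 mm, straight-sided round head 28 mm across from 70 to 92 mm above the foot (grip it here). Origin at the centre of the underside, z up its axis. Belongs in canister_dark (dark band).
- counter: fixed step counter on a 120 x 150 mm steel base (its x, y): a white drum 84 mm across and 66 mm wide on a level axis along its y, its axis 60 mm above the table, next to a green works housing 90 x 60 mm, 108 mm high, with the black plunger on top. Origin at the centre of the underside.
- plunger_top (a point): centre of the top of the black round plunger cap (36 mm across), 134 mm above the table when up; it moves down with the plunger
- plunger (a joint): plunger travel: 0 up, 0.018 m fully down. Sprung: it needs about 8 N in all to push fully down, and comes up by itself when let go. Each full stroke steps the drum on to its next face (36 degrees) through a one-way pawl; a short stroke turns it only part way. Let it come right up before the next stroke.
- drum (a joint): drum angle in rad, grows with each stroke and never goes back. Ten faces 0.628 rad apart: face k, marked with k black dots in a row, is uppermost at 0.628 k; face 7 has instead of dots a broad red bar, uppermost at 4.398 (and a full turn later at 10.681). It may start part way between two faces; the first full stroke brings it to a face.
- drum_pointer (a point): point just above the top of the drum, midway between the two small brass pointers that mark the uppermost face
- saucer: white porcelain saucer, 140 mm across, 18 mm high, leave alone; origin under its centre
- cup: blue ceramic cup with a handle, 80 mm across, 75 mm high, standing on the saucer, leave alone; origin under its centre
- bookend: walnut bookend, 110 x 120 mm foot, 122 mm high, leave alone; origin under its centre
- king: pale turned king, 135 mm tall, foot 56 mm across, standing behind the counter, not a pawn, leave alone; origin under its centre
Not all that is in view belongs to the job. What is shaped like the pawn_ash2 but orange or purple is not meant.

How it is judged:
On the way, in this order (a step that is already met when the one before it is completed fails the run):
1. every pawn stands upright on the floor of the canister of its own colour (x of pawn_ash1 in the frame of canister_ash between -0.03 and 0.03 m and y of pawn_ash1 in the frame of canister_ash between -0.095 and 0.095 m and z of pawn_ash1 in the frame of canister_ash between -0.004 and 0.012 m and angle between each of pawn_ash1, pawn_ash2, pawn_ash3, pawn_dark1, pawn_dark2, pawn_dark3's own z axis and vertical below 0.2 rad and x of pawn_ash2 in the frame of canister_ash between -0.03 and 0.03 m and y of pawn_ash2 in the frame of canister_ash between -0.095 and 0.095 m and z of pawn_ash2 in the frame of canister_ash between -0.004 and 0.012 m and x of pawn_ash3 in the frame of canister_ash between -0.03 and 0.03 m and y of pawn_ash3 in the frame of canister_ash between -0.095 and 0.095 m and z of pawn_ash3 in the frame of canister_ash between -0.004 and 0.012 m and x of pawn_dark1 in the frame of canister_dark between -0.03 and 0.03 m and y of pawn_dark1 in the frame of canister_dark between -0.095 and 0.095 m and z of pawn_dark1 in the frame of canister_dark between -0.004 and 0.012 m and x of pawn_dark2 in the frame of canister_dark between -0.03 and 0.03 m and y of pawn_dark2 in the frame of canister_dark between -0.095 and 0.095 m and z of pawn_dark2 in the frame of canister_dark between -0.004 and 0.012 m and x of pawn_dark3 in the frame of canister_dark between -0.03 and 0.03 m and y of pawn_dark3 in the frame of canister_dark between -0.095 and 0.095 m and z of pawn_dark3 in the frame of canister_dark between -0.004 and 0.012 m), for 0.2 s.
2. the drum has been stepped on until its red face is uppermost ((value of joint drum between 4.19824 and 4.59824 rad or value of joint drum between 10.4814 and 10.8814 rad)), for 0.2 s.
At the end, for the whole second after the job is handed in: every pawn present stands at rest inside the canister of its own colour, foot within 9 mm of the canister floor and tilted less than 0.2 rad; the drum's red face is uppermost within 0.2 rad and the plunger is up again (all of step 1 and linear speed of each of pawn_ash1, pawn_ash2, pawn_ash3, pawn_dark1, pawn_dark2, pawn_dark3 below 0.03 m/s and (value of joint drum between 4.19824 and 4.59824 rad or value of joint drum between 10.4814 and 10.8814 rad) and value of joint plunger below 0.003 m); the robot touches nothing.
It fails at once if a pawn is let fall into its canister instead of being lowered to the bottom (loose inside, more than 17 mm above the floor and faster than 0.55 m/s) ((x of pawn_ash1 in the frame of canister_ash between -0.042 and 0.042 m and y of pawn_ash1 in the frame of canister_ash between -0.1 and 0.1 m and z of pawn_ash1 in the frame of canister_ash between 0.02 and 0.2 m and linear speed of pawn_ash1 above 0.55 m/s and contact force between the fingers and pawn_ash1 below 0.1 N) or (x of pawn_ash2 in the frame of canister_ash between -0.042 and 0.042 m and y of pawn_ash2 in the frame of canister_ash between -0.1 and 0.1 m and z of pawn_ash2 in the frame of canister_ash between 0.02 and 0.2 m and linear speed of pawn_ash2 above 0.55 m/s and contact force between the fingers and pawn_ash2 below 0.1 N) or (x of pawn_ash3 in the frame of canister_ash between -0.042 and 0.042 m and y of pawn_ash3 in the frame of canister_ash between -0.1 and 0.1 m and z of pawn_ash3 in the frame of canister_ash between 0.02 and 0.2 m and linear speed of pawn_ash3 above 0.55 m/s and contact force between the fingers and pawn_ash3 below 0.1 N) or (x of pawn_dark1 in the frame of canister_dark between -0.042 and 0.042 m and y of pawn_dark1 in the frame of canister_dark between -0.1 and 0.1 m and z of pawn_dark1 in the frame of canister_dark between 0.02 and 0.2 m and linear speed of pawn_dark1 above 0.55 m/s and contact force between the fingers and pawn_dark1 below 0.1 N) or (x of pawn_dark2 in the frame of canister_dark between -0.042 and 0.042 m and y of pawn_dark2 in the frame of canister_dark between -0.1 and 0.1 m and z of pawn_dark2 in the frame of canister_dark between 0.02 and 0.2 m and linear speed of pawn_dark2 above 0.55 m/s and contact force between the fingers and pawn_dark2 below 0.1 N) or (x of pawn_dark3 in the frame of canister_dark between -0.042 and 0.042 m and y of pawn_dark3 in the frame of canister_dark between -0.1 and 0.1 m and z of pawn_dark3 in the frame of canister_dark between 0.02 and 0.2 m and linear speed of pawn_dark3 above 0.55 m/s and contact force between the fingers and pawn_dark3 below 0.1 N)).
It fails at once if the drum is touched by the fingers (pressed with more than 2 N) (contact force between the fingers and drum above 2 N).
It fails at once if the king, cup, saucer or bookend is moved more than 30 mm (distance of any of saucer, cup, bookend, king from where it was at the start of the episode above 0.03 m).
Of pawn_ash1, pawn_ash2, pawn_ash3, pawn_dark1, pawn_dark2, pawn_dark3 only 4 to 6 are there at a start; the rules pass over those that are not, and their reading is None.
At some moment in a run one of pawn_ash1, pawn_ash2, pawn_ash3, pawn_dark1, pawn_dark2, pawn_dark3 may be knocked a few centimetres aside while the robot is not near it.
It also fails if it takes over 210 s, if anything falls off the work surface, if the arm or the gripper's body presses on something with over 40 N, if the wrist force passes 120 N, or if a joint passes its speed limit or range.

## Robot

A 6-joint arm with a two-finger parallel gripper is mounted at the origin on the work surface. World frame = base frame: x ahead of the robot, y to its left, z up, the work surface at z = 0. Lengths are in m, angles in rad, forces in N, time in s.
With the tool pointing down it reaches from about 0.35 to 0.975 m from the base axis. Payload 4.9 kg.
Tool frame: the origin (TCP) lies midway between the tips of the shut fingers; the grasp point (between the pads) lies 19 mm behind it; z points along the fingers, y is the line along which they close (so a half turn about z gives the same grasp; the last joint's range is limited). The gripper opens to 85 mm and grips with 20 to 120 N. Pads are 22 mm wide; open, the fingers measure 114 mm over their backs; the gripper's body (76 mm by 85 mm) begins 54 mm behind the grasp point. The pads swing forward as they close: fully open they stand 13 mm farther back than shut.
Start: joints at [-1.436, 0.053, 1.613, -0, 1.476, -0.119], TCP at [0.157, -0.605, 0.231] pointing down, gripper open.
Joint ranges: [-3.01, 3.01], [-1.01, 2.22], [0.06, 2.58], [-1.02, 4.17], [0.09, 2.62], [-3.14, 3.14]. Speed limits (rad/s): [2.57, 2.57, 3.14, 3.14, 3.14, 3.14].

## Interface

Orientations are given as a unit quaternion [w, x, y, z].
In Python, from plant import state, grab_frame, job_done, cut_out, place_of gives the robot as it stands.
- The arm moves only by the tool jog_arm, never from a script. Its argument "motion" is text: rows parted by semicolons, each of 7 numbers parted by spaces: the opening in per cent of the stroke, from 0 (shut) to 100 (fully open), then the shift along the tool's x, y, z as a fraction of full scale, then the turn, a rotation vector about the tool's x, y, z as a fraction of full scale. A call has exactly 5 rows; each row is the pose to reach, as a shift and turn from the pose commanded when the call began, along the tool's axes at that moment; what a row does not reach only later rows make up. Full scale, the value 1, is 50 cm for a shift and 1.5 rad for a turn. A row lasts 1/8 s, in which the tool goes at most 62.5 mm and 10.7 degrees, less where a joint would pass 70% of its speed; a pose out of reach is approached as far as the arm can. A call with a number of a shift or a turn outside -1 to 1 is refused whole. A call with a gripper value outside its range is refused whole. The fingers move at their own pace and stop on an object; the grip force is fixed at half the most. Time passes only in rows, so rows that repeat a pose let the fingers close, or fill a call up. It gives the time, the measured TCP pose, the force, the opening and the grip force at its end, in the units of the state.
- state(): the state, without advancing time (a new reading comes with each control period).
- grab_frame(name): name is "side" or "top"; returns a dict with "color" (384x512x3 uint8, red, green, blue), "range_z" (384x512 float32, m along the optical axis (not along the pixel's ray), 0 where there is no reading), "intrinsics" (3x3 intrinsics, pixels), "k1" (the pictures are not rectified: a ray, as slopes to the right and down, at radius r is drawn at 1 + k1 r^2 times it, then the intrinsics apply), "world_from_camera" (4x4, takes a point from camera to world coordinates). Camera axes: x right, y up, looking along -z (the intrinsics and any distortion apply to the point x, -y, -z); pixel columns grow to the right and rows downward; lengths in m; the calibration is good to about 2 mm. A picture is of the moment at which its call begins.
- job_done(): hands the job in; it is judged then, once.
Trained networks look in the newest picture that a camera, given by its name, has taken for a name from the list of things; names that differ only in an ending like _2 or _b are one class to them, and where a whole thing is asked for, a point or a joint stands for the part that bears it (a point fixed in the world has none). Each returns a list of dicts, best first, with "p" (0 to 1); they miss things now and then, are a little off and sometimes report something else, mostly with a low value. They report only what shows in the picture. A call takes as long as a camera call. They do not tell look-alikes from the thing itself.
- cut_out(camera, thing): "pixels" (384x512 bool, what is visible of it).
- place_of(camera, thing): "at" ([x, y, z] in m, in world coordinates, good to about 4 mm: a listed point, or the origin of a listed thing).
The state is a dict: "time": time; "joint_pos": joint angles; "joint_vel": joint speeds; "joint_efforts": joint torques, N m; "tool_pos": TCP position; "tool_rot": TCP orientation; "contact_force": force on the tool from outside, world axes, zero at the start; "ft_torque": the same for the moment, N m; "gripper_width": opening from 0.0 (shut) to 1.0 (fully open); "grasp_force": force on a finger pad.
Only numpy, scipy, OpenCV 4.12 (cv2) and the standard library are available. Lean on these libraries where they do the work, as an engineer would, in place of code of your own. Each camera call takes 0.05 s, during which the arm holds its last target. There are 200 camera calls.

## Working session

There is one attempt and no reset: what is moved stays moved. The work goes in short steps, Python scripts to look and compute and a tool call to move; the robot and the scene stay as the last step left them, time stands still between calls to the robot, and variables do not carry over. Pictures are saved under pics/ and viewed, at most 14 in all, crops included, and the job is handed in when it is done.

Besides the shell and the picture viewer there is one more tool, called after "Request:" by a JSON object that holds its "op" and its "data", one argument or row to a line. jog_arm: Moves the arm, as the interface text tells. Shift numbers are shares of 50 cm and turn numbers shares of 1.5 rad, none past 1 either way. Its arguments: {"type":"object","properties":{"motion":{"type":"string"}},"required":["motion"]}

```bash
ls; mkdir -p pics; cat > h.py <<'E'
import numpy as np, cv2
from plant import state, grab_frame, job_done, cut_out, place_of
def px2w(f,u,v,z=None,plane=None):
    "pixel + depth z (or world plane height) -> world"
    K=f["intrinsics"];k=float(np.ravel(f["k1"])[0]);T=np.array(f["world_from_camera"])
    u=np.atleast_1d(u).astype(float);v=np.atleast_1d(v).astype(float)
    xd=(u-K[0][2])/K[0][0];yd=(v-K[1][2])/K[1][1]
    x,y=xd.copy(),yd.copy()
    for _ in range(20):
        s=1+k*(x*x+y*y);x=xd/s;y=yd/s
    d=np.stack([x,-y,-np.ones_like(x)],-1)
    if z is not None: return (d*np.atleast_1d(z)[:,None])@T[:3,:3].T+T[:3,3]
    w=d@T[:3,:3].T;return T[:3,3]+w*((plane-T[2,3])/w[:,2])[:,None]
def cloud(f):
    vv,uu=np.mgrid[0:384,0:512]
    P=px2w(f,uu.ravel(),vv.ravel(),f["range_z"].ravel()).reshape(384,512,3)
    P[f["range_z"]<=0]=np.nan
    return P
def save(f,n): cv2.imwrite("pics/"+n,f["color"][...,::-1])
E
python3 - <<'E'
from h import *
np.set_printoptions(precision=3,suppress=True)
print(state())
for c in("side","top"):
    f=grab_frame(c);save(f,c+"0.png");print(c,np.array(f["world_from_camera"]),f["intrinsics"],f["k1"])
    for t in["canister_ash","canister_dark","pawn_ash1","pawn_dark1","counter","plunger_top","drum_pointer","king","cup","bookend"]:
        print(t,[(round(d["p"],2),np.round(d["at"],3)) for d in place_of(c,t)])
E
```

```text
pics
{'time': 0.0, 'joint_pos': array([-1.436,  0.053,  1.614, -0.   ,  1.476, -0.119]), 'joint_vel': array([ 0.001, -0.002, -0.002, -0.001, -0.   , -0.001]), 'joint_efforts': array([ -0.001, -39.368, -37.018,  -0.   ,   0.007,   0.   ]), 'tool_pos': array([ 0.157, -0.604,  0.23 ]), 'tool_rot': array([-0.001,  0.992,  0.127, -0.   ]), 'contact_force': array([-0.858,  0.43 ,  0.97 ]), 'ft_torque': array([ 0.043, -0.026,  0.02 ]), 'grasp_force': 0.0, 'gripper_width': 1.0019737483381703}
side [[ 0.999  0.023 -0.036  0.499]
 [-0.042  0.724 -0.688 -0.914]
 [ 0.011  0.689  0.725  1.055]
 [ 0.     0.     0.     1.   ]] [[477.819   0.    256.906]
 [  0.    477.819 191.127]
 [  0.      0.      1.   ]] -0.10786615911441955
canister_ash [(0.96, array([ 0.647,  0.134, -0.   ]))]
canister_dark [(0.73, array([ 0.632, -0.139, -0.001])), (0.57, array([ 0.502, -0.405,  0.104]))]
pawn_ash1 [(0.76, array([ 0.482, -0.025, -0.001])), (0.66, array([ 0.48 , -0.134, -0.004])), (0.61, array([ 0.473, -0.226, -0.001])), (0.59, array([ 0.375, -0.165,  0.004]))]
pawn_dark1 [(0.73, array([ 0.476,  0.047, -0.   ])
[... 903 characters left out ...]
y([ 0.475, -0.134, -0.   ])), (0.55, array([ 0.482, -0.028, -0.001]))]
pawn_dark1 [(0.73, array([ 0.655, -0.33 ,  0.002])), (0.67, array([0.48 , 0.052, 0.004])), (0.49, array([0.439, 0.132, 0.002]))]
counter [(0.61, array([ 0.496, -0.369, -0.   ]))]
plunger_top [(0.41, array([ 0.483, -0.338,  0.134]))]
drum_pointer [(0.75, array([ 0.502, -0.402,  0.103])), (0.27, array([0.463, 0.374, 0.003]))]
king [(0.71, array([ 0.653, -0.328,  0.003])), (0.61, array([ 0.474, -0.136, -0.002]))]
cup [(0.71, array([ 0.464,  0.37 , -0.001])), (0.68, array([ 0.653, -0.327,  0.002])), (0.17, array([ 0.66 ,  0.413, -0.005]))]
bookend [(0.57, array([ 0.664,  0.411, -0.003])), (0.21, array([ 0.48,  0.05, -0.  ]))]
```

View pics/side0.png

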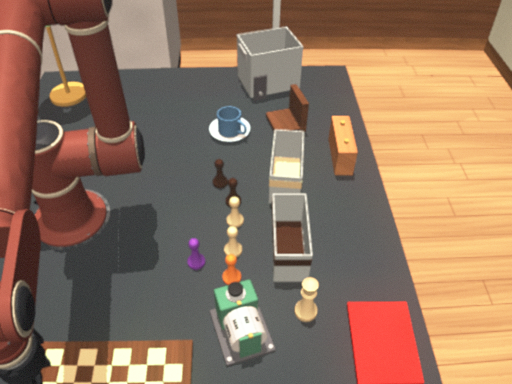

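View pics/top0.png

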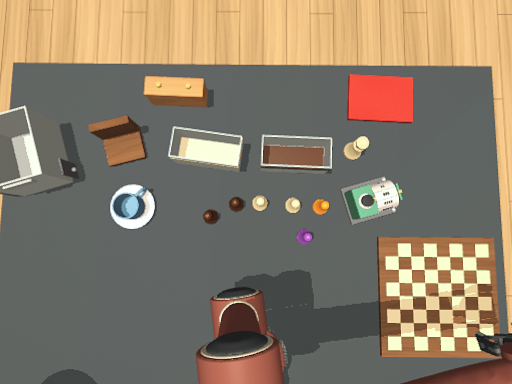

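The top view shows dark pawns at about (210,216) and (236,203), and ash pawns at (260,202) and (293,205). These could be mistaken for them:
- Orange look-alike at (320,206) and purple look-alike at (305,237), neither one wanted.
- King at (357,147).

In the side view, the pale canister is at (287,160) and the dark one at (291,235). Next I'll measure precisely from both views and check a close crop.

```bash
python3 - <<'E'
from h import *
np.set_printoptions(precision=4,suppress=True)
F={c:grab_frame(c) for c in("side","top")}
C={c:cloud(F[c]) for c in F}
pw=dict(D_a=(.478,.05),D_b=(.44,.131),A_a=(.482,-.027),A_b=(.476,-.134))
for n,(x,y) in pw.items():
    for c in F:
        P=C[c].reshape(-1,3);col=F[c]["color"].reshape(-1,3)
        m=(np.hypot(P[:,0]-x,P[:,1]-y)<.03)&(P[:,2]>.065)&(P[:,2]<.12)
        m2=m&(P[:,2]>.088)
        h=P[m];print(n,c,m.sum(),"mid",(np.nanmin(h,0)+np.nanmax(h,0))[:2]/2,"topmean",P[m2].mean(0) if m2.any() else None,"zmax",h[:,2].max(),"rgb",np.median(col[m],0))
for n,(x,y) in dict(ash=(.643,.135),dark=(.632,-.136)).items():
    for c in F:
        P=C[c].reshape(-1,3)
        m=(abs(P[:,0]-x)<.09)&(abs(P[:,1]-y)<.13)&(P[:,2]>.108)&(P[:,2]<.122)
        (cx,cy),wh,a=cv2.minAreaRect(P[m][:,:2].astype(np.float32))
        fl=(abs(P[:,0]-x)<.03)&(abs(P[:,1]-y)<.07)&(P[:,2]<.05)
        print(n,c,m.sum(),(round(cx,4),round(cy,4)),np.round(wh,3),round(a,1),"rim z",np.median(P[m][:,2]),"floor z",np.median(P[fl][:,2]) if fl.any() else None)
for c in F:
    P=C[c].reshape(-1,3);col=F[c]["color"].reshape(-1,3).astype(int)
    m=(np.hypot(P[:,0]-.486,P[:,1]+.338)<.035)&(P[:,2]>.118)&(col.max(1)<90)
    h=P[m];print("plunger",c,m.sum(),(h.min(0)+h.max(0))/2,h.mean(0),np.median(h[:,2]))
a=cv2.resize(F["side"]["color"][150:290,170:310],None,fx=4,fy=4,interpolation=3)
cv2.imwrite("pics/crop1.png",a[...,::-1])
b=cv2.resize(F["side"]["color"][275:370,200:290],None,fx=6,fy=6,interpolation=3)
cv2.imwrite("pics/drum1.png",b[...,::-1])
E
```

```text
D_a side 84 mid [0.4769 0.0419] topmean [0.4776 0.0419 0.0922] zmax 0.09730428862937912 rgb [70.5 53.5 43. ]
D_a top 70 mid [0.4802 0.0454] topmean [0.4802 0.0454 0.0932] zmax 0.09811930505291877 rgb [91.5 52.  33. ]
D_b side 81 mid [0.4372 0.1237] topmean [0.4377 0.1231 0.0925] zmax 0.09678505706733298 rgb [72. 55. 47.]
D_b top 71 mid [0.4392 0.1266] topmean [0.4398 0.1262 0.093 ] zmax 0.09779417411137059 rgb [92. 53. 33.]
A_a side 93 mid [ 0.4821 -0.0333] topmean [ 0.4826 -0.0335  0.0927] zmax 0.09805198733831377 rgb [236. 203. 140.]
A_a top 68 mid [ 0.4839 -0.0291] topmean [ 0.484  -0.0283  0.0934] zmax 0.09877386543355682 rgb [245.  239.  182.5]
A_b side 100 mid [ 0.4758 -0.1379] topmean [ 0.4766 -0.1367  0.0921] zmax 0.0962586292578379 rgb [241.5 217.  152. ]
A_b top 71 mid [ 0.4787 -0.1332] topmean [ 0.4785 -0.1332  0.0938] zmax 0.10022824528995278 rgb [248. 235. 181.]
ash side 247 (0.6418, 0.1356) [0.22 0.09] 82.3 rim z 0.11366003087644805 floor z 0.0037776676163128187
ash top 292 (0.6437, 0.1346) [0.207 0.091] 82.5 rim z 0.11523379175399595 floor z 0.00476423272974813
dark side 370 (0.6281, -0.1356) [0.207 0.091] 88.1 rim z 0.11408636543546546 floor z 0.003596750673744875
dark top 285 (0.6302, -0.1353) [0.206 0.091] 88.2 rim z 0.11528362479315746 floor z 0.004661918261444353
plunger side 143 [ 0.484  -0.3389  0.1329] [ 0.484  -0.3396  0.1345] 0.13453510053687767
plunger top 107 [ 0.487  -0.3346  0.1333] [ 0.4867 -0.3338  0.1348] 0.13492161201899
```

View pics/crop1.png

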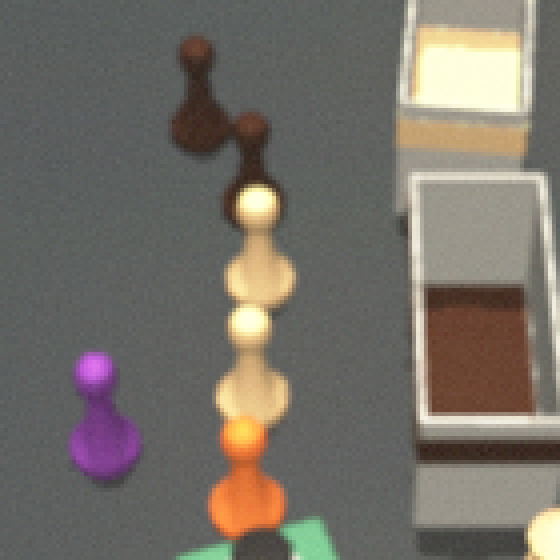

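View pics/drum1.png

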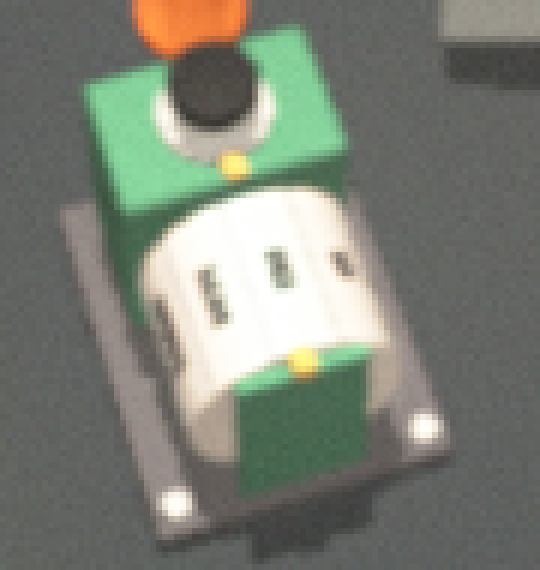

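The crop confirms the four wanted heads: dark at (195,50) and (250,125), ash at (258,205) and (248,322). Orange (243,437) and purple (95,370) are ruled out. Head tops measure 95–98 mm, rims 115 mm and canister floors about 4 mm, all consistent with the text. The drum crop shows the pointers at (235,165) and (303,360), with a dotted face near the top. I'll read the dots later.

```bash
cat > plan.py <<'E'
import sys
from h import *
from scipy.spatial.transform import Rotation as R
def rot(): q=state()["tool_rot"];return R.from_quat([q[1],q[2],q[3],q[0]])
def plan(x,y,z,yaw,p=None,r=None):
    s=state();p=s["tool_pos"] if p is None else p;r=rot() if r is None else r
    d=r.inv().apply(np.array([x,y,z])-p)/.5
    t=R.from_euler("z",yaw,degrees=True)*R.from_quat([1,0,0,0])
    w=(r.inv()*t).as_rotvec()/1.5
    print("target",x,y,z,yaw,"shift",np.round(d,3),"turn",np.round(w,3),"mm",np.round(np.linalg.norm(d)*500))
def pawns(show=True):
    "head centres from the top and side depth, above 65 mm, split by colour"
    for c in("top","side"):
        f=grab_frame(c);P=cloud(f);col=f["color"].astype(int)
        ok=(P[...,2]>.07)&(P[...,2]<.105)&(P[...,0]>.3)&(P[...,0]<.57)&(P[...,1]>-.29)&(P[...,1]<.25)
        n,l,st,ce=cv2.connectedComponentsWithStats(ok.astype(np.uint8))
        for i in range(1,n):
            if 25<st[i,4]<400:
                q=P[l==i];print(c,"head",np.round((q.min(0)+q.max(0))[:2]/2,4),"z",round(q[:,2].max(),3),"rgb",np.median(col[l==i],0),st[i,4])
    return
if __name__=="__main__":
    a=[float(v) for v in sys.argv[1:]]
    for i in range(0,len(a),4): plan(*a[i:i+4])
E
python3 plan.py .483 -.029 .2 -7.7
```

```text
target 0.483 -0.029 0.2 -7.7 shift [ 0.92  -0.951  0.063] turn [ 0.    -0.     0.259] mm 663.0
```

Request:
{"op": "jog_arm", "data": {
  "motion": "60 0.11 -0.115 0 0 0 0.05; 60 0.22 -0.23 0 0 0 0.1; 60 0.33 -0.34 0 0 0 0.15; 60 0.42 -0.43 0 0 0 0.2; 60 0.5 -0.51 0 0 0 0.259"
}}

```text
time: 1.82
tool_pos: [0.313, -0.3321, 0.2315]
tool_rot: [0.0, 0.998, -0.069, 0.0]
contact_force: [1.5, 0.3, 0.8]
gripper_width: 0.601
grasp_force: 0.0
```

```bash
python3 plan.py .483 -.029 .2 -7.7
```

```text
target 0.483 -0.029 0.2 -7.7 shift [ 0.253 -0.647  0.063] turn [ 0.    -0.001 -0.003] mm 349.0
```

Request:
{"op": "jog_arm", "data": {
  "motion": "60 0.05 -0.12 0 0 0 0; 60 0.1 -0.24 0 0 0 0; 60 0.145 -0.36 0 0 0 0; 60 0.19 -0.48 0.02 0 0 0; 60 0.225 -0.575 0.03 0 0 0"
}}

```text
time: 2.45
tool_pos: [0.4631, -0.062, 0.2165]
tool_rot: [0.0, 0.998, -0.067, 0.001]
contact_force: [0.8, -0.4, 0.7]
gripper_width: 0.599
grasp_force: 0.0
```

```bash
python3 plan.py .483 -.029 .2 -7.7 .483 -.029 .06 -7.7;python3 -c "
from plan import *
pawns()"
```

```text
target 0.483 -0.029 0.2 -7.7 shift [ 0.03  -0.071  0.033] turn [ 0.    -0.001  0.   ] mm 42.0
target 0.483 -0.029 0.06 -7.7 shift [ 0.03  -0.071  0.313] turn [ 0.    -0.001  0.   ] mm 161.0
top head [0.4802 0.0455] z 0.101 rgb [84. 47. 30.] 69
top head [ 0.4749 -0.2215] z 0.1 rgb [223. 134.  44.] 71
top head [0.4392 0.1268] z 0.101 rgb [84.5 48.  29. ] 70
top head [ 0.3799 -0.1699] z 0.099 rgb [128.  62. 141.] 69
side head [0.477  0.0412] z 0.097 rgb [73.  55.  44.5] 84
side head [ 0.482  -0.0299] z 0.098 rgb [232.5 198.5 138. ] 90
side head [ 0.4759 -0.1374] z 0.1 rgb [220. 180. 128.] 99
side head [ 0.3806 -0.1713] z 0.099 rgb [115.  62. 129.] 107
side head [ 0.4717 -0.223 ] z 0.099 rgb [249.  158.   70.5] 112
```

Request:
{"op": "jog_arm", "data": {
  "motion": "60 0.03 -0.071 0.03 0 0 0; 60 0.03 -0.071 0.12 0 0 0; 60 0.03 -0.071 0.24 0 0 0; 60 0.03 -0.071 0.315 0 0 0; 60 0.03 -0.071 0.315 0 0 0"
}}

```text
time: 3.18
tool_pos: [0.479, -0.0308, 0.0556]
tool_rot: [-0.0, 0.998, -0.068, -0.004]
contact_force: [-1.3, 0.1, 0.5]
gripper_width: 0.602
grasp_force: 0.0
```

Request:
{"op": "jog_arm", "data": {
  "motion": "20 0 0 0 0 0 0; 10 0 0 0 0 0 0; 10 0 0 0 0 0 0; 10 0 0 0 0 0 0; 10 0 0 0 0 0 0"
}}

```text
time: 3.8
tool_pos: [0.484, -0.0314, 0.0613]
tool_rot: [0.001, 0.998, -0.067, 0.002]
contact_force: [-0.3, -1.0, 6.7]
gripper_width: 0.313
grasp_force: 59.6
```

```bash
python3 plan.py .649 .180 .21 -7.7; python3 -c "
from h import *
f=grab_frame('side');cv2.imwrite('pics/g1.png',cv2.resize(f['color'][130:290,170:330],None,fx=3,fy=3)[...,::-1])"
```

```text
target 0.649 0.18 0.21 -7.7 shift [ 0.272 -0.463 -0.297] turn [ 0.001 -0.003 -0.   ] mm 307.0
```

View pics/g1.png

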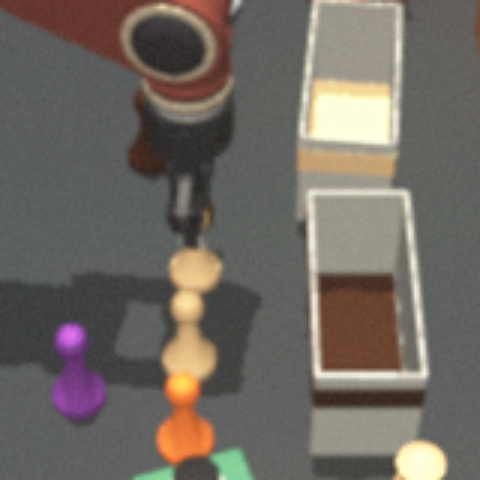

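The side crop shows the gripper holding the ash pawn at about (195,235). The opening of 27 mm matches the head's 28 mm.

Request:
{"op": "jog_arm", "data": {
  "motion": "10 0 0 -0.1 0 0 0; 10 0 0 -0.2 0 0 0; 10 0 0 -0.29 0 0 0; 10 0.05 -0.09 -0.3 0 0 0; 10 0.1 -0.18 -0.3 0 0 0"
}}

```text
time: 4.47
tool_pos: [0.545, 0.0522, 0.2108]
tool_rot: [0.0, 0.998, -0.068, 0.002]
contact_force: [-0.1, -1.0, -1.3]
gripper_width: 0.305
grasp_force: 59.7
```

```bash
python3 plan.py .649 .180 .21 -7.7
```

```text
target 0.649 0.18 0.21 -7.7 shift [ 0.171 -0.281  0.002] turn [-0.    -0.002 -0.001] mm 165.0
```

Request:
{"op": "jog_arm", "data": {
  "motion": "10 0.06 -0.1 0 0 0 0; 10 0.12 -0.2 0 0 0 0; 10 0.17 -0.28 0 0 0 0; 10 0.17 -0.28 0 0 0 0; 10 0.17 -0.28 0 0 0 0"
}}

```text
time: 5.1
tool_pos: [0.6461, 0.1785, 0.2082]
tool_rot: [0.0, 0.998, -0.067, -0.001]
contact_force: [-0.3, -0.2, -1.5]
gripper_width: 0.309
grasp_force: 60.0
```

```bash
python3 plan.py .649 .180 .065 -7.7
```

```text
target 0.649 0.18 0.065 -7.7 shift [ 0.006 -0.004  0.286] turn [ 0.001  0.001 -0.   ] mm 143.0
```

Request:
{"op": "jog_arm", "data": {
  "motion": "10 0.005 -0.004 0.08 0 0 0; 10 0.006 -0.004 0.16 0 0 0; 10 0.006 -0.004 0.23 0 0 0; 10 0.006 -0.004 0.27 0 0 0; 10 0.006 -0.004 0.282 0 0 0"
}}

```text
time: 5.72
tool_pos: [0.649, 0.1796, 0.0668]
tool_rot: [0.0, 0.998, -0.068, -0.001]
contact_force: [0.2, 0.2, -1.6]
gripper_width: 0.308
grasp_force: 60.0
```

Request:
{"op": "jog_arm", "data": {
  "motion": "10 0 0 0.002 0 0 0; 10 0 0 0.004 0 0 0; 10 0 0 0.006 0 0 0; 10 0 0 0.006 0 0 0; 10 0 0 0.006 0 0 0"
}}

```text
time: 6.35
tool_pos: [0.6501, 0.1806, 0.065]
tool_rot: [-0.0, 0.998, -0.067, 0.0]
contact_force: [-0.8, 0.7, -1.8]
gripper_width: 0.31
grasp_force: 60.0
```

Request:
{"op": "jog_arm", "data": {
  "motion": "10 0 0 0.002 0 0 0; 10 0 0 0.004 0 0 0; 10 0 0 0.006 0 0 0; 10 0 0 0.006 0 0 0; 10 0 0 0.006 0 0 0"
}}

```text
time: 6.98
tool_pos: [0.6511, 0.1807, 0.0644]
tool_rot: [-0.0, 0.998, -0.067, 0.001]
contact_force: [-2.8, -0.3, 8.5]
gripper_width: 0.312
grasp_force: 60.8
```

Request:
{"op": "jog_arm", "data": {
  "motion": "48 0 0 -0.002 0 0 0; 48 0 0 -0.002 0 0 0; 48 0 0 -0.002 0 0 0; 48 0 0 -0.05 0 0 0; 48 0 0 -0.12 0 0 0"
}}

```text
time: 7.6
tool_pos: [0.6486, 0.1802, 0.1202]
tool_rot: [0.0, 0.998, -0.067, -0.002]
contact_force: [1.1, -0.1, 0.3]
gripper_width: 0.482
grasp_force: 0.0
```

```bash
python3 plan.py .649 .180 .21 -7.7 .478 -.134 .21 -7.7
```

```text
target 0.649 0.18 0.21 -7.7 shift [ 0.     0.001 -0.18 ] turn [ 0.001  0.003 -0.   ] mm 90.0
target 0.478 -0.134 0.21 -7.7 shift [-0.254  0.669 -0.178] turn [ 0.001  0.003 -0.   ] mm 369.0
```

Request:
{"op": "jog_arm", "data": {
  "motion": "60 0 0 -0.1 0 0 0; 60 -0.02 0.05 -0.18 0 0 0; 60 -0.065 0.17 -0.18 0 0 0; 60 -0.11 0.29 -0.18 0 0 0; 60 -0.155 0.41 -0.18 0 0 0"
}}

```text
time: 8.22
tool_pos: [0.5468, -0.0095, 0.2117]
tool_rot: [0.0, 0.998, -0.067, 0.0]
contact_force: [0.3, -0.2, 0.2]
gripper_width: 0.599
grasp_force: 0.0
```

```bash
python3 -c "
from plan import *
plan(.478,-.134,.2,-7.7)
f=grab_frame('top');P=cloud(f).reshape(-1,3)
m=(np.hypot(P[:,0]-.649,P[:,1]-.18)<.045)&(P[:,2]>.08)&(P[:,2]<.108)
print(m.sum(),(P[m].min(0)+P[m].max(0))/2,P[m].max(0)[2])
pawns()"
```

```text
target 0.478 -0.134 0.2 -7.7 shift [-0.103  0.265  0.023] turn [ 0. -0.  0.] mm 143.0
96 [0.64842867 0.17940128 0.09253895] 0.10487041184893653
top head [0.4873 0.0453] z 0.099 rgb [99.  56.  35.5] 30
top head [ 0.4787 -0.1333] z 0.1 rgb [214.5 187.  136. ] 70
top head [ 0.4748 -0.2213] z 0.1 rgb [245.5 173.5  51. ] 72
top head [0.4392 0.1274] z 0.099 rgb [96. 54. 34.] 67
top head [ 0.38   -0.1699] z 0.098 rgb [177.  89. 192.] 71
side head [0.4372 0.1235] z 0.099 rgb [75. 56. 47.] 78
side head [0.4769 0.0421] z 0.099 rgb [71. 52. 42.] 84
side head [ 0.4759 -0.1378] z 0.098 rgb [218. 178. 127.] 99
side head [ 0.3807 -0.1703] z 0.099 rgb [145.  76. 162.] 108
side head [ 0.4718 -0.2226] z 0.101 rgb [249. 160.  72.] 113
```

Request:
{"op": "jog_arm", "data": {
  "motion": "60 -0.045 0.115 0 0 0 0; 60 -0.09 0.23 0 0 0 0; 60 -0.102 0.262 0.02 0 0 0; 60 -0.102 0.262 0.08 0 0 0; 60 -0.102 0.262 0.12 0 0 0"
}}

```text
time: 9.0
tool_pos: [0.4797, -0.1301, 0.1499]
tool_rot: [-0.001, 0.998, -0.067, -0.001]
contact_force: [0.1, 0.2, 0.4]
gripper_width: 0.6
grasp_force: 0.0
```

```bash
python3 plan.py .478 -.134 .0605 -7.7
```

```text
target 0.478 -0.134 0.0605 -7.7 shift [-0.002  0.008  0.179] turn [-0.001  0.001  0.   ] mm 90.0
```

Request:
{"op": "jog_arm", "data": {
  "motion": "60 -0.002 0.008 0.09 0 0 0; 60 -0.002 0.008 0.16 0 0 0; 60 -0.002 0.008 0.178 0 0 0; 60 -0.002 0.008 0.178 0 0 0; 10 -0.002 0.008 0.178 0 0 0"
}}

```text
time: 9.62
tool_pos: [0.4797, -0.1352, 0.0647]
tool_rot: [0.0, 0.998, -0.067, 0.002]
contact_force: [0.5, -0.5, 0.9]
gripper_width: 0.398
grasp_force: 0.0
```

Request:
{"op": "jog_arm", "data": {
  "motion": "10 0 0 0 0 0 0; 10 0 0 0 0 0 0; 10 0 0 0 0 0 0; 10 0 0 -0.1 0 0 0; 10 0 0 -0.2 0 0 0"
}}

```text
time: 10.25
tool_pos: [0.4773, -0.1348, 0.1631]
tool_rot: [-0.0, 0.998, -0.067, -0.001]
contact_force: [1.2, -0.4, -1.4]
gripper_width: 0.307
grasp_force: 59.2
```

```bash
python3 plan.py .637 .090 .21 -7.7
```

```text
target 0.637 0.09 0.21 -7.7 shift [ 0.256 -0.488 -0.094] turn [-0.     0.001 -0.   ] mm 280.0
```

Request:
{"op": "jog_arm", "data": {
  "motion": "10 0 0 -0.094 0 0 0; 10 0.05 -0.1 -0.094 0 0 0; 10 0.11 -0.21 -0.094 0 0 0; 10 0.17 -0.32 -0.094 0 0 0; 10 0.22 -0.42 -0.094 0 0 0"
}}

```text
time: 10.88
tool_pos: [0.6162, 0.06, 0.2096]
tool_rot: [0.0, 0.998, -0.067, 0.0]
contact_force: [1.8, -1.3, -1.4]
gripper_width: 0.309
grasp_force: 59.5
```

```bash
python3 plan.py .637 .090 .075 -7.7
```

```text
target 0.637 0.09 0.075 -7.7 shift [ 0.033 -0.065  0.269] turn [ 0. -0. -0.] mm 139.0
```

Request:
{"op": "jog_arm", "data": {
  "motion": "10 0.033 -0.065 0 0 0 0; 10 0.033 -0.065 0 0 0 0; 10 0.033 -0.065 0.03 0 0 0; 10 0.033 -0.065 0.06 0 0 0; 10 0.033 -0.065 0.06 0 0 0"
}}

```text
time: 11.5
tool_pos: [0.6341, 0.0874, 0.1766]
tool_rot: [0.0, 0.998, -0.068, -0.003]
contact_force: [0.3, -0.3, -1.7]
gripper_width: 0.301
grasp_force: 59.6
```

```bash
python3 plan.py .637 .090 .068 -7.7
```

```text
target 0.637 0.09 0.068 -7.7 shift [ 0.006 -0.006  0.217] turn [ 0.001  0.003 -0.001] mm 109.0
```

Request:
{"op": "jog_arm", "data": {
  "motion": "10 0.005 -0.005 0.08 0 0 0; 10 0.005 -0.005 0.16 0 0 0; 10 0.005 -0.005 0.205 0 0 0; 10 0.005 -0.005 0.217 0 0 0; 10 0.005 -0.005 0.217 0 0 0"
}}

```text
time: 12.12
tool_pos: [0.6396, 0.0904, 0.0722]
tool_rot: [-0.0, 0.998, -0.067, 0.001]
contact_force: [0.0, -0.5, -1.2]
gripper_width: 0.31
grasp_force: 59.7
```

Request:
{"op": "jog_arm", "data": {
  "motion": "10 0 0 0.002 0 0 0; 10 0 0 0.004 0 0 0; 10 0 0 0.006 0 0 0; 10 0 0 0.007 0 0 0; 10 0 0 0.007 0 0 0"
}}

```text
time: 12.75
tool_pos: [0.6391, 0.0906, 0.068]
tool_rot: [-0.0, 0.998, -0.067, 0.0]
contact_force: [-0.4, 0.6, -0.1]
gripper_width: 0.306
grasp_force: 59.9
```

Request:
{"op": "jog_arm", "data": {
  "motion": "10 0 0 0.002 0 0 0; 10 0 0 0.004 0 0 0; 10 0 0 0.006 0 0 0; 10 0 0 0.006 0 0 0; 10 0 0 0.006 0 0 0"
}}

```text
time: 13.38
tool_pos: [0.6402, 0.0907, 0.068]
tool_rot: [-0.0, 0.998, -0.067, 0.001]
contact_force: [-3.8, -0.4, 11.3]
gripper_width: 0.307
grasp_force: 61.0
```

Request:
{"op": "jog_arm", "data": {
  "motion": "48 0 0 -0.002 0 0 0; 48 0 0 -0.002 0 0 0; 48 0 0 -0.002 0 0 0; 48 0 0 -0.05 0 0 0; 48 0 0 -0.15 0 0 0"
}}

```text
time: 14.0
tool_pos: [0.6365, 0.0905, 0.1366]
tool_rot: [0.0, 0.998, -0.067, -0.004]
contact_force: [1.5, -0.7, 1.1]
gripper_width: 0.482
grasp_force: 0.0
```

Request:
{"op": "jog_arm", "data": {
  "motion": "60 0 0 -0.06 0 0 0; 60 -0.06 0 -0.12 0 0 0.02; 60 -0.16 0 -0.12 0 0 -0.02; 60 -0.24 0 -0.12 0 0 -0.04; 60 -0.27 0 -0.12 0 0 -0.068"
}}

```text
time: 14.62
tool_pos: [0.5036, 0.109, 0.1994]
tool_rot: [-0.0, 1.0, -0.015, -0.0]
contact_force: [0.6, 0.2, 1.4]
gripper_width: 0.603
grasp_force: 0.0
```

```bash
python3 -c "
from plan import *
plan(.479,.046,.2,-1.9)
f=grab_frame('top');P=cloud(f).reshape(-1,3)
for x,y in((.649,.18),(.638,.09)):
  m=(np.hypot(P[:,0]-x,P[:,1]-y)<.035)&(P[:,2]>.08)&(P[:,2]<.106)
  print(m.sum(),(P[m].min(0)+P[m].max(0))/2,P[m].max(0)[2])
pawns()"
```

```text
target 0.479 0.046 0.2 -1.9 shift [-0.045  0.127 -0.001] turn [-0.     0.     0.002] mm 68.0
70 [0.64895016 0.18239044 0.0934256 ] 0.1024868186436263
58 [0.63818588 0.09152868 0.09123608] 0.09991756554736919
top head [0.4802 0.0453] z 0.1 rgb [69. 40. 27.] 70
top head [ 0.4748 -0.2212] z 0.099 rgb [245.  173.   51.5] 72
top head [0.4392 0.1262] z 0.101 rgb [92. 52. 33.] 71
top head [ 0.38 -0.17] z 0.101 rgb [177.  90. 192.] 71
side head [0.4373 0.123 ] z 0.098 rgb [73. 54. 45.] 79
side head [0.4769 0.0426] z 0.098 rgb [66.  46.5 39. ] 84
side head [ 0.3806 -0.1717] z 0.099 rgb [147.   80.5 164. ] 108
side head [ 0.4717 -0.2226] z 0.099 rgb [245.5 146.   76. ] 112
```

Request:
{"op": "jog_arm", "data": {
  "motion": "60 -0.045 0.125 0 0 0 0; 60 -0.045 0.125 0.02 0 0 0; 60 -0.045 0.125 0.06 0 0 0; 60 -0.045 0.125 0.1 0 0 0; 60 -0.045 0.125 0.1 0 0 0"
}}

```text
time: 15.4
tool_pos: [0.4793, 0.0477, 0.1466]
tool_rot: [-0.0, 1.0, -0.016, -0.003]
contact_force: [-0.5, -0.8, 0.6]
gripper_width: 0.599
grasp_force: 0.0
```

```bash
python3 plan.py .479 .046 .0605 -1.9
```

```text
target 0.479 0.046 0.0605 -1.9 shift [0.    0.004 0.172] turn [-0.     0.004  0.001] mm 86.0
```

Request:
{"op": "jog_arm", "data": {
  "motion": "60 0 0.004 0.09 0 0 0; 60 0 0.004 0.16 0 0 0; 60 0 0.004 0.174 0 0 0; 60 0 0.004 0.174 0 0 0; 10 0 0.004 0.174 0 0 0"
}}

```text
time: 16.02
tool_pos: [0.4822, 0.045, 0.0648]
tool_rot: [0.0, 1.0, -0.016, 0.002]
contact_force: [0.3, -0.6, 0.1]
gripper_width: 0.402
grasp_force: 0.0
```

Request:
{"op": "jog_arm", "data": {
  "motion": "10 0 0 0 0 0 0; 10 0 0 0 0 0 0; 10 0 0 0 0 0 0; 10 0 0 -0.1 0 0 0; 10 0 0 -0.2 0 0 0"
}}

```text
time: 16.65
tool_pos: [0.4796, 0.0448, 0.1631]
tool_rot: [0.0, 1.0, -0.016, -0.001]
contact_force: [1.5, 0.4, -1.1]
gripper_width: 0.305
grasp_force: 59.2
```

```bash
python3 plan.py .6285 -.1805 .21 -1.9
```

```text
target 0.6285 -0.1805 0.21 -1.9 shift [ 0.312  0.441 -0.094] turn [0.    0.001 0.   ] mm 274.0
```

Request:
{"op": "jog_arm", "data": {
  "motion": "10 0 0 -0.094 0 0 0; 10 0.07 0.1 -0.094 0 0 0; 10 0.14 0.2 -0.094 0 0 0; 10 0.21 0.3 -0.094 0 0 0; 10 0.28 0.4 -0.094 0 0 0"
}}

```text
time: 17.27
tool_pos: [0.6145, -0.1613, 0.2095]
tool_rot: [0.0, 1.0, -0.016, -0.0]
contact_force: [0.5, 0.6, 0.2]
gripper_width: 0.308
grasp_force: 59.4
```

```bash
python3 plan.py .6285 -.1805 .18 -1.9
```

```text
target 0.6285 -0.1805 0.18 -1.9 shift [0.029 0.037 0.059] turn [0. 0. 0.] mm 38.0
```

Request:
{"op": "jog_arm", "data": {
  "motion": "10 0.031 0.037 0 0 0 0; 10 0.031 0.037 0 0 0 0; 10 0.031 0.037 0.03 0 0 0; 10 0.031 0.037 0.06 0 0 0; 10 0.031 0.037 0.06 0 0 0"
}}

```text
time: 17.9
tool_pos: [0.627, -0.177, 0.1767]
tool_rot: [-0.001, 1.0, -0.016, -0.002]
contact_force: [-0.1, 0.4, -2.7]
gripper_width: 0.313
grasp_force: 59.5
```

```bash
python3 plan.py .6285 -.1805 .0695 -1.9
```

```text
target 0.6285 -0.1805 0.0695 -1.9 shift [0.004 0.007 0.214] turn [-0.001  0.003  0.001] mm 107.0
```

Request:
{"op": "jog_arm", "data": {
  "motion": "10 0.002 0.005 0.08 0 0 0; 10 0.002 0.005 0.16 0 0 0; 10 0.002 0.005 0.205 0 0 0; 10 0.002 0.005 0.216 0 0 0; 10 0.002 0.005 0.218 0 0 0"
}}

```text
time: 18.52
tool_pos: [0.6306, -0.1812, 0.0719]
tool_rot: [0.0, 1.0, -0.016, 0.001]
contact_force: [0.7, -0.7, -0.7]
gripper_width: 0.306
grasp_force: 59.6
```

Request:
{"op": "jog_arm", "data": {
  "motion": "10 0 0 0.002 0 0 0; 10 0 0 0.004 0 0 0; 10 0 0 0.006 0 0 0; 10 0 0 0.008 0 0 0; 10 0 0 0.008 0 0 0"
}}

```text
time: 19.15
tool_pos: [0.6304, -0.1812, 0.068]
tool_rot: [0.0, 1.0, -0.016, 0.001]
contact_force: [-1.4, 0.5, 4.1]
gripper_width: 0.308
grasp_force: 60.2
```

Contact with the floor confirmed, so I'm releasing and moving to the last pawn.

Request:
{"op": "jog_arm", "data": {
  "motion": "48 0 0 0 0 0 0; 48 0 0 0 0 0 0; 48 0 0 -0.002 0 0 0; 48 0 0 -0.05 0 0 0; 48 0 0 -0.15 0 0 0"
}}

```text
time: 19.77
tool_pos: [0.6276, -0.1802, 0.139]
tool_rot: [-0.001, 1.0, -0.016, -0.003]
contact_force: [-0.2, -0.6, -0.6]
gripper_width: 0.481
grasp_force: 0.0
```

Request:
{"op": "jog_arm", "data": {
  "motion": "60 0 0 -0.06 0 0 0; 60 -0.04 -0.06 -0.12 0 0 0; 60 -0.1 -0.16 -0.12 0 0 0; 60 -0.16 -0.26 -0.12 0 0 0; 60 -0.22 -0.36 -0.12 0 0 0"
}}

```text
time: 20.4
tool_pos: [0.5247, 0.0038, 0.2019]
tool_rot: [-0.0, 1.0, -0.017, 0.0]
contact_force: [0.3, 0.0, 0.5]
gripper_width: 0.601
grasp_force: 0.0
```

```bash
python3 -c "
from plan import *
plan(.439,.127,.2,-1.9)
f=grab_frame('top');P=cloud(f).reshape(-1,3)
for x,y in((.649,.18),(.638,.09),(.63,-.181)):
  m=(np.hypot(P[:,0]-x,P[:,1]-y)<.035)&(P[:,2]>.08)&(P[:,2]<.106)
  if m.any(): print(m.sum(),(P[m].min(0)+P[m].max(0))/2,P[m].max(0)[2])
pawns()"
```

```text
target 0.439 0.127 0.2 -1.9 shift [-0.179 -0.241  0.004] turn [-0. -0. -0.] mm 150.0
70 [0.64931352 0.18285581 0.09306494] 0.1034574477641752
68 [ 0.62836008 -0.18045652  0.09273268] 0.10256717823454298
top head [ 0.4749 -0.2213] z 0.098 rgb [246. 174.  52.] 72
top head [ 0.38   -0.1703] z 0.101 rgb [178.  90. 193.] 71
side head [0.4373 0.1249] z 0.099 rgb [74.  56.5 46. ] 78
side head [ 0.3802 -0.1714] z 0.099 rgb [145.   75.5 162.5] 108
side head [ 0.4718 -0.2219] z 0.1 rgb [247. 144.  70.] 111
```

Request:
{"op": "jog_arm", "data": {
  "motion": "60 -0.08 -0.11 0 0 0 0; 60 -0.16 -0.22 0 0 0 0; 60 -0.178 -0.243 0.04 0 0 0; 60 -0.178 -0.243 0.1 0 0 0; 60 -0.178 -0.243 0.1 0 0 0"
}}

```text
time: 21.18
tool_pos: [0.4394, 0.1262, 0.1495]
tool_rot: [0.001, 1.0, -0.017, -0.002]
contact_force: [-0.3, 0.8, 0.1]
gripper_width: 0.599
grasp_force: 0.0
```

```bash
python3 plan.py .4385 .127 .0605 -1.9
```

```text
target 0.4385 0.127 0.0605 -1.9 shift [-0.001 -0.002  0.178] turn [0.001 0.003 0.   ] mm 89.0
```

Request:
{"op": "jog_arm", "data": {
  "motion": "60 0 -0.002 0.09 0 0 0; 60 0 -0.002 0.16 0 0 0; 60 0 -0.002 0.178 0 0 0; 60 0 -0.002 0.178 0 0 0; 10 0 -0.002 0.178 0 0 0"
}}

```text
time: 21.8
tool_pos: [0.4426, 0.1278, 0.065]
tool_rot: [-0.0, 1.0, -0.017, 0.002]
contact_force: [-0.2, -0.5, 0.5]
gripper_width: 0.403
grasp_force: 0.0
```

Request:
{"op": "jog_arm", "data": {
  "motion": "10 0 0 0 0 0 0; 10 0 0 0 0 0 0; 10 0 0 0 0 0 0; 10 0 0 -0.1 0 0 0; 10 0 0 -0.2 0 0 0"
}}

```text
time: 22.42
tool_pos: [0.4398, 0.1278, 0.1633]
tool_rot: [-0.0, 1.0, -0.016, -0.001]
contact_force: [1.1, 0.4, -1.3]
gripper_width: 0.31
grasp_force: 59.2
```

```bash
python3 plan.py .6315 -.0905 .21 -1.9
```

```text
target 0.6315 -0.0905 0.21 -1.9 shift [ 0.397  0.424 -0.094] turn [0.    0.001 0.   ] mm 294.0
```

Request:
{"op": "jog_arm", "data": {
  "motion": "10 0 0 -0.094 0 0 0; 10 0.08 0.085 -0.094 0 0 0; 10 0.16 0.17 -0.094 0 0 0; 10 0.24 0.26 -0.094 0 0 0; 10 0.32 0.34 -0.094 0 0 0"
}}

```text
time: 23.05
tool_pos: [0.596, -0.0489, 0.2097]
tool_rot: [-0.0, 1.0, -0.017, -0.0]
contact_force: [0.1, 0.5, -1.2]
gripper_width: 0.311
grasp_force: 59.4
```

```bash
python3 plan.py .6315 -.0905 .18 -1.9
```

```text
target 0.6315 -0.0905 0.18 -1.9 shift [0.074 0.081 0.059] turn [-0.  0.  0.] mm 62.0
```

Request:
{"op": "jog_arm", "data": {
  "motion": "10 0.076 0.079 0 0 0 0; 10 0.076 0.079 0 0 0 0; 10 0.076 0.079 0.02 0 0 0; 10 0.076 0.079 0.06 0 0 0; 10 0.076 0.079 0.06 0 0 0"
}}

```text
time: 23.68
tool_pos: [0.6293, -0.0865, 0.1762]
tool_rot: [-0.001, 1.0, -0.016, -0.003]
contact_force: [0.5, 0.2, -1.0]
gripper_width: 0.306
grasp_force: 59.6
```

```bash
python3 plan.py .6315 -.0905 .0695 -1.9
```

```text
target 0.6315 -0.0905 0.0695 -1.9 shift [0.006 0.008 0.213] turn [-0.001  0.004  0.001] mm 107.0
```

Request:
{"op": "jog_arm", "data": {
  "motion": "10 0.003 0.006 0.08 0 0 0; 10 0.003 0.006 0.16 0 0 0; 10 0.003 0.006 0.205 0 0 0; 10 0.003 0.006 0.216 0 0 0; 10 0.003 0.006 0.218 0 0 0"
}}

```text
time: 24.3
tool_pos: [0.634, -0.0911, 0.0719]
tool_rot: [0.0, 1.0, -0.016, 0.001]
contact_force: [-0.0, -0.0, -1.6]
gripper_width: 0.306
grasp_force: 59.6
```

Request:
{"op": "jog_arm", "data": {
  "motion": "10 0 0 0.002 0 0 0; 10 0 0 0.004 0 0 0; 10 0 0 0.006 0 0 0; 10 0 0 0.008 0 0 0; 10 0 0 0.008 0 0 0"
}}

```text
time: 24.92
tool_pos: [0.6339, -0.0913, 0.0683]
tool_rot: [0.0, 1.0, -0.016, 0.001]
contact_force: [-2.4, -0.0, 5.8]
gripper_width: 0.307
grasp_force: 60.2
```

Request:
{"op": "jog_arm", "data": {
  "motion": "48 0 0 0 0 0 0; 48 0 0 0 0 0 0; 48 0 0 -0.002 0 0 0; 48 0 0 -0.05 0 0 0; 48 0 0 -0.15 0 0 0"
}}

```text
time: 25.55
tool_pos: [0.631, -0.0905, 0.1391]
tool_rot: [-0.001, 1.0, -0.016, -0.003]
contact_force: [0.5, -0.4, -0.4]
gripper_width: 0.483
grasp_force: 0.0
```

Request:
{"op": "jog_arm", "data": {
  "motion": "20 0 0 -0.06 0 0 0; 0 -0.06 0 -0.12 0 0 0; 0 -0.14 0.1 -0.14 0 0 0; 0 -0.22 0.18 -0.14 0 0 0; 0 -0.3 0.24 -0.14 0 0 0"
}}

```text
time: 26.18
tool_pos: [0.478, -0.2074, 0.2121]
tool_rot: [0.0, 1.0, -0.017, 0.0]
contact_force: [0.3, -0.9, -0.2]
gripper_width: -0.001
grasp_force: 0.0
```

```bash
python3 -c "
from plan import *
plan(.486,-.337,.2,-1.9)
f=grab_frame('top');g=f
P=cloud(f).reshape(-1,3)
for x,y in((.649,.18),(.638,.09),(.63,-.181),(.632,-.09)):
  m=(np.hypot(P[:,0]-x,P[:,1]-y)<.035)&(P[:,2]>.08)&(P[:,2]<.106)
  if m.any(): print(m.sum(),(P[m].min(0)+P[m].max(0))/2,P[m].max(0)[2])
pawns();save(f,'top2.png')
f=grab_frame('side');a=cv2.resize(f['color'][285:370,205:280],None,fx=7,fy=7,interpolation=cv2.INTER_CUBIC)
cv2.imwrite('pics/drum2.png',a[...,::-1])"
```

```text
target 0.486 -0.337 0.2 -1.9 shift [0.024 0.258 0.024] turn [ 0.001 -0.     0.   ] mm 130.0
70 [0.64948131 0.18247717 0.09258728] 0.10295617054544803
69 [0.63752547 0.09160121 0.09296283] 0.10213617019621357
68 [ 0.62824719 -0.18039169  0.0933943 ] 0.10437012449930871
67 [ 0.63009904 -0.09131432  0.09394119] 0.10207511486021614
side head [ 0.3803 -0.1714] z 0.1 rgb [127.   71.5 141.5] 108
side head [ 0.4717 -0.2225] z 0.098 rgb [230. 119.  62.] 111
```

View pics/drum2.png

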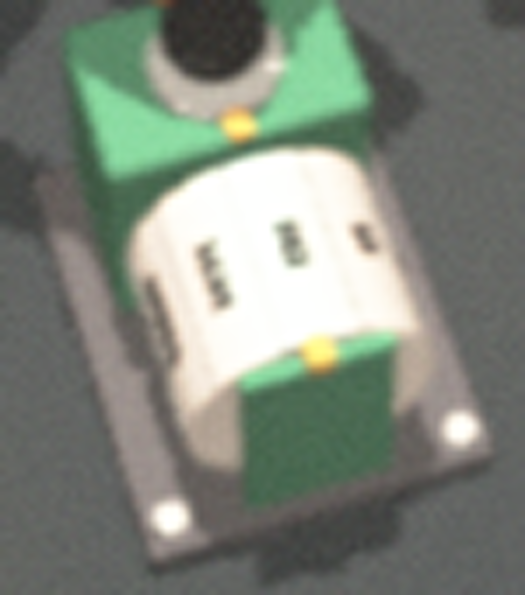

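View pics/top2.png

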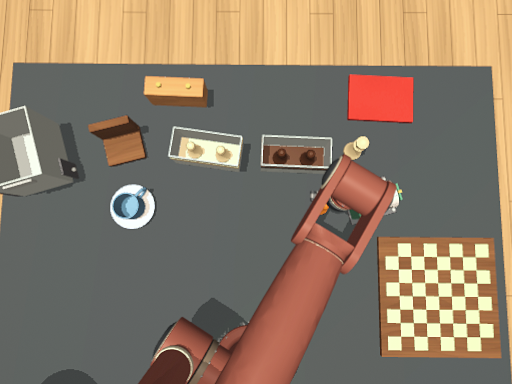

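The drum view shows faces reading 2 dots (365,240), 3 dots (290,245), 4 dots (213,275) and 5 dots (160,320). The pointer line runs (240,125)–(320,353), so face 3 is uppermost or nearly so. All four pawns stand upright in the right canisters, and no other pawns are in view.

Request:
{"op": "jog_arm", "data": {
  "motion": "0 0.012 0.12 0 0 0 0; 0 0.02 0.24 0 0 0 0; 0 0.022 0.258 0.024 0 0 0; 0 0.022 0.258 0.07 0 0 0; 0 0.022 0.258 0.1 0 0 0"
}}

```text
time: 27.0
tool_pos: [0.4864, -0.334, 0.1598]
tool_rot: [-0.001, 1.0, -0.016, -0.001]
contact_force: [-0.1, -0.8, 0.8]
gripper_width: 0.0
grasp_force: 0.0
```

```bash
python3 plan.py .4855 -.337 .138 -1.9
```

```text
target 0.4855 -0.337 0.138 -1.9 shift [-0.002  0.006  0.044] turn [-0.001  0.001  0.001] mm 22.0
```

Request:
{"op": "jog_arm", "data": {
  "motion": "0 -0.002 0.004 0.04 0 0 0; 0 -0.002 0.004 0.06 0 0 0; 0 -0.002 0.004 0.08 0 0 0; 0 -0.002 0.004 0.092 0 0 0; 0 -0.002 0.004 0.096 0 0 0"
}}

```text
time: 27.62
tool_pos: [0.4852, -0.3369, 0.1159]
tool_rot: [-0.001, 1.0, -0.016, -0.0]
contact_force: [-6.8, 7.9, 16.1]
gripper_width: -0.0
grasp_force: 8.0
```

Request:
{"op": "jog_arm", "data": {
  "motion": "0 0 0 0.002 0 0 0; 0 0 0 0.004 0 0 0; 0 0 0 0.004 0 0 0; 0 0 0 0.004 0 0 0; 0 0 0 0.004 0 0 0"
}}

```text
time: 28.25
tool_pos: [0.4853, -0.3369, 0.1158]
tool_rot: [-0.001, 1.0, -0.016, -0.0]
contact_force: [-8.6, 7.5, 18.7]
gripper_width: -0.001
grasp_force: 9.1
```

Request:
{"op": "jog_arm", "data": {
  "motion": "0 0 0 -0.04 0 0 0; 0 0 0 -0.08 0 0 0; 0 0 0 -0.08 0 0 0; 0 0 0 -0.08 0 0 0; 0 0 0 -0.08 0 0 0"
}}

```text
time: 28.88
tool_pos: [0.4845, -0.337, 0.1505]
tool_rot: [-0.001, 1.0, -0.016, -0.001]
contact_force: [-0.2, 0.1, 0.3]
gripper_width: -0.002
grasp_force: 0.0
```

```bash
python3 -c "
from plan import *
plan(.4855,-.337,.11,-1.9)
f=grab_frame('side');a=cv2.resize(f['color'][285:370,205:280],None,fx=7,fy=7,interpolation=cv2.INTER_CUBIC)
cv2.imwrite('pics/drum3.png',a[...,::-1])"
```

```text
target 0.4855 -0.337 0.11 -1.9 shift [0.002 0.    0.081] turn [-0.001  0.001  0.   ] mm 41.0
```

View pics/drum3.png

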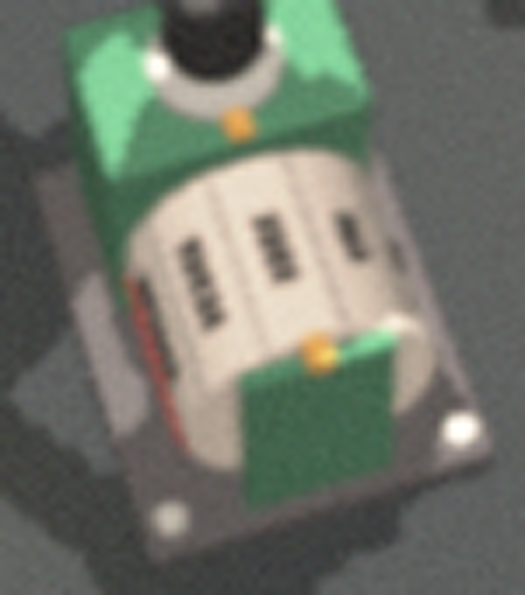

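Face 4 (275,248) is now uppermost between the pointers, and the red bar is coming up at (155,365) behind faces 5 and 6. That leaves three more full strokes.

Request:
{"op": "jog_arm", "data": {
  "motion": "0 0 0 0.04 0 0 0; 0 0 0 0.06 0 0 0; 0 0 0 0.076 0 0 0; 0 0 0 0.08 0 0 0; 0 0 0 0.08 0 0 0"
}}

```text
time: 29.55
tool_pos: [0.4856, -0.338, 0.1158]
tool_rot: [0.0, 1.0, -0.016, 0.0]
contact_force: [-6.9, 4.8, 22.4]
gripper_width: 0.001
grasp_force: 10.7
```

Request:
{"op": "jog_arm", "data": {
  "motion": "0 0 0 -0.04 0 0 0; 0 0 0 -0.08 0 0 0; 0 0 0 -0.08 0 0 0; 0 0 0 -0.08 0 0 0; 0 0 0 -0.08 0 0 0"
}}

```text
time: 30.18
tool_pos: [0.4844, -0.3368, 0.1503]
tool_rot: [-0.001, 1.0, -0.016, -0.001]
contact_force: [0.7, -0.8, -0.2]
gripper_width: 0.003
grasp_force: 0.0
```

Request:
{"op": "jog_arm", "data": {
  "motion": "0 0 0 0.04 0 0 0; 0 0 0 0.06 0 0 0; 0 0 0 0.076 0 0 0; 0 0 0 0.08 0 0 0; 0 0 0 0.08 0 0 0"
}}

```text
time: 30.8
tool_pos: [0.4856, -0.3379, 0.1158]
tool_rot: [0.0, 1.0, -0.016, -0.0]
contact_force: [-8.4, 5.8, 22.6]
gripper_width: 0.001
grasp_force: 10.9
```

Request:
{"op": "jog_arm", "data": {
  "motion": "0 0 0 -0.04 0 0 0; 0 0 0 -0.08 0 0 0; 0 0 0 -0.08 0 0 0; 0 0 0 -0.08 0 0 0; 0 0 0 -0.08 0 0 0"
}}

```text
time: 31.42
tool_pos: [0.4844, -0.3368, 0.1503]
tool_rot: [-0.001, 1.0, -0.016, -0.001]
contact_force: [-0.2, 0.9, -0.7]
gripper_width: -0.003
grasp_force: 0.0
```

```bash
python3 -c "
from plan import *
f=grab_frame('side');a=cv2.resize(f['color'][285:370,205:280],None,fx=7,fy=7,interpolation=cv2.INTER_CUBIC)
cv2.imwrite('pics/drum4.png',a[...,::-1])"
```

```text
(no output)
```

View pics/drum4.png

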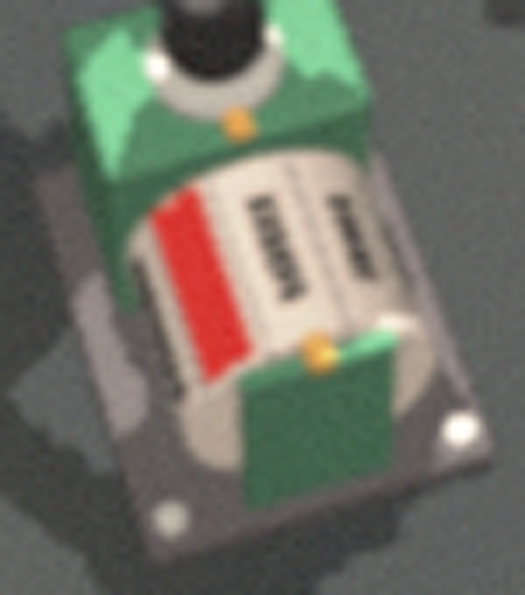

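Face 6 (275,248) is uppermost and the red bar (203,285) comes next, so one more stroke is needed.

Request:
{"op": "jog_arm", "data": {
  "motion": "0 0 0 0.04 0 0 0; 0 0 0 0.06 0 0 0; 0 0 0 0.076 0 0 0; 0 0 0 0.08 0 0 0; 0 0 0 0.08 0 0 0"
}}

```text
time: 32.1
tool_pos: [0.4856, -0.3379, 0.1158]
tool_rot: [0.0, 1.0, -0.016, 0.0]
contact_force: [-7.6, 5.7, 21.6]
gripper_width: 0.0
grasp_force: 10.6
```

Request:
{"op": "jog_arm", "data": {
  "motion": "0 0 0 -0.04 0 0 0; 0 0 0 -0.1 0 0 0; 0 0 0 -0.18 0 0 0; 0 0 0 -0.25 0 0 0; 0 0 0 -0.25 0 0 0"
}}

```text
time: 32.72
tool_pos: [0.4861, -0.3383, 0.2398]
tool_rot: [0.002, 1.0, -0.016, 0.002]
contact_force: [0.0, -0.2, 0.1]
gripper_width: -0.001
grasp_force: 0.0
```

```bash
python3 -c "
from plan import *
f=grab_frame('side');a=cv2.resize(f['color'][120:370,180:330],None,fx=2.4,fy=2.4,interpolation=cv2.INTER_CUBIC)
cv2.imwrite('pics/end.png',a[...,::-1])
f=grab_frame('top');P=cloud(f).reshape(-1,3)
for x,y in((.649,.18),(.638,.09),(.63,-.181),(.632,-.09)):
  m=(np.hypot(P[:,0]-x,P[:,1]-y)<.035)&(P[:,2]>.08)&(P[:,2]<.106)
  if m.any(): print(m.sum(),(P[m].min(0)+P[m].max(0))/2,P[m].max(0)[2])
"
```

```text
70 [0.64892898 0.18266393 0.0930932 ] 0.10069801443017701
70 [0.63770731 0.09145802 0.09273373] 0.10094942745417956
68 [ 0.62801553 -0.18027611  0.09377957] 0.10353794317598353
68 [ 0.63026301 -0.09124837  0.09123758] 0.1017328584020245
```

View pics/end.png

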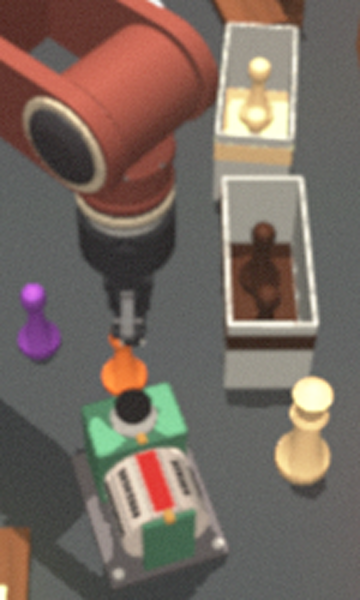

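The red bar (155,480) is uppermost between the pointers at (141,438) and (168,517), and the plunger is up with the arm clear of it. All four pawns measure upright inside their canisters.

```bash
python3 -c "
from plant import job_done
print(job_done())"
```

```text
the job is handed in; nothing more can be done
None
```

The job is handed in (the hand-in gave no verdict): both ash and both dark pawns stand upright in their own canisters, and the drum's red face is uppermost with the plunger up.

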